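# Clear the fixed hinge leaf and hold its mate in line for the pin

### The arm

A 6-joint arm with a two-finger parallel gripper is mounted at the origin on the work surface. World frame = base frame: x ahead of the robot, y to its left, z up, the work surface at z = 0. Lengths are in m, angles in rad, forces in N, time in s.
With the tool pointing down it reaches from about 0.375 to 0.975 m from the base axis. Payload 3.8 kg.
Tool frame: the origin (TCP) lies midway between the tips of the shut fingers; the grasp point (between the pads) lies 19 mm behind it; x points along the fingers, y is the direction in which the jaws open and shut, and the axes are right-handed (so a half turn about x gives the same grasp; the last joint's range is limited). The gripper opens to 88 mm and grips with 3 to 60 N. Pads are 18 mm wide; open, the fingers measure 123 mm over their backs; the gripper's body (75 mm by 187 mm) begins 45 mm behind the grasp point.
Start: joints at [-1.34, 0.264, 1.604, -0, 1.274, -0.037], TCP at [0.179, -0.651, 0.239] pointing down, gripper open.
Joint ranges: [-2.63, 2.63], [-0.94, 2.18], [0.31, 2.57], [-1.31, 4.45], [0, 2.66], [-2.55, 2.55]. Speed limits (rad/s): [2.57, 2.57, 3.14, 3.14, 3.14, 3.14].

### API

Orientations are given as a rotation vector (axis times angle).
In Python, from cell import manip, inverse_kinematics, cams, order gives the robot as it stands. Calls block until the motion is done:
- manip.move_pose(position, orientation): joint-space move of the TCP to a pose.
- manip.move_linear(position, rate=0.15, rot=None): straight line of the TCP; rot=None keeps the orientation; rate is the mean speed in m/s.
- manip.set_joints(angles): joint-space move.
- manip.set_gripper(opening, force=None): finger opening in m; force is the grip in N (None keeps the last); returns when the fingers have stopped.
- manip.dwell(seconds).
- inverse_kinematics(position, orientation): joint angles nearest the present ones, or None.
- manip.state(): the state.
- cams.capture(name): name is "scene" or "top" or "wrist"; returns a dict with "image" (480x640x3 uint8, blue, green, red), "z_map" (480x640 float32, m along the optical axis (not along the pixel's ray), 0 where there is no reading), "intrinsics" (3x3 intrinsics, pixels), "position" and "orientation" of the camera in the world; the wrist camera has in their place "T_tool_cam" (4x4, takes a point from camera to tool coordinates, whose origin is the TCP and whose axes are the tool frame's). Camera axes: x right, y down, z forward; pixel columns grow to the right and rows downward; lengths in m; the calibration is good to about 2 mm. A picture is of the moment at which its call begins: read the wrist's pose just before it.
A pose or a line that the arm cannot do raises manip.IKError and nothing moves.
- order.close_job(): hands the job in, once; it reports no verdict.
The state is a dict: "clock": time; "joint_pos": joint angles; "joint_velocities": joint speeds; "tau": joint torques, N m; "tool_pos": TCP position; "tcp_rot": TCP orientation; "contact_force": force on the tool from outside, world axes, zero at the start; "moment": the same for the moment, N m; "gripper_width": finger opening in m.
Only numpy, scipy, OpenCV 4.12 (cv2) and the standard library are available. Lean on these libraries where they do the work, as an engineer would, in place of code of your own. Each camera call takes 0.05 s, during which the arm holds its last target. There are 200 camera calls.

### The job

With the scraper block, wipe the three brass chips off the steel hinge leaf on the jamb block into the grey tray at its end (do not touch the chips with the fingers), then stand the scraper upright back on the bench. Then pick up the loose hinge leaf by its wooden batten and lower it, folded over the fixed leaf, until its knuckle sits between the two fixed knuckles with the holes lined up for the pin and the two leaves level and parallel, held in the air and not resting or pressing on the jamb. Finish while still holding it there, without letting go, and leave the other things on the bench where they are.

Things in the scene. Friction and masses are not known exactly. Their poses are not given: they have to be found in the camera images.
- jamb: Fixed light wooden jamb block with a flat steel hinge leaf on top. Origin on the bench under its middle, z up. Block x -34 to 28, y -70 to 70 mm; leaf face at z 59, x -30 to 28, y -70 to 70. Two steel knuckles beside the +x edge, 24 mm outside, 14 bore, axis along y at x 44, z 62: y -42 to -16 and 16 to 42 (gap 32). 12 mm high bar on the bench at its -y end.
- jamb_bore (a point): Middle of the gap between the two fixed knuckles, on their bore axis: x 44, y 0, z 62 mm in the jamb's frame, same axes as the jamb. The loose leaf's knuckle goes here, with 3 mm of play at each end and nothing under it.
- tray: Fixed grey open tray at the jamb's +y end, turned with it: 130 (x) x 120 (y) x 35 mm high outside, walls and floor about 4 mm; origin under its middle, which is at y +131 mm in the jamb's frame.
- leaf: Loose steel hinge leaf, 0.3 kg: plate 56 (x) x 110 (y) x 4 mm, with a wooden batten to grip standing centred on it, 26 (x) x 80 (y), top at z 50. Origin: centre of the plate's underside, z up. Knuckle (24 mm outside, 14 bore, 26 long) on the +x side, z -15 to 9. Lies on the rest, knuckle overhanging. Matched, its origin is at x 0, y 0, z 65 mm in the jamb's frame, axes alike (6 mm between leaves).
- leaf_bore (a point): Centre of the loose leaf's knuckle bore: x 44, y 0, z -3 mm in the leaf's frame, bore axis along the leaf's y. It must come onto jamb_bore.
- rest: Fixed dark wooden rest, 44 (x) x 120 (y) x 30 mm high, on which the loose leaf lies; origin under its middle.
- scraper: Scraper block standing on the bench, dark wood with a flat aluminium foot: 60 (x) x 24 (y) x 62 mm high, 0.15 kg; origin at the centre of its foot, z up. Grip it across its 24 mm thickness and push with a 60 mm wide face.
- chip0: Brass offcut 20 x 12 x 6 mm, lying on the fixed leaf, always within 18 mm of x 0 and between y -21 and +52 mm (chip centres, jamb frame); origin at the centre of its underside.
- chip1: Brass offcut 20 x 12 x 6 mm, lying on the fixed leaf, always within 18 mm of x 0 and between y -21 and +52 mm (chip centres, jamb frame); origin at the centre of its underside.
- chip2: Brass offcut 20 x 12 x 6 mm, lying on the fixed leaf, always within 18 mm of x 0 and between y -21 and +52 mm (chip centres, jamb frame); origin at the centre of its underside.
- pin: Bystander: L-shaped steel hinge pin, 8 mm thick, 80 mm long with a 25 mm bend, lying on the bench. Not needed; leave it.
- handle_blank: Bystander: light wooden knife handle blank 130 x 26 x 22 mm, lying. Leave it.
- whetstone: Bystander: grey whetstone 70 x 200 x 30 mm. Leave it.
- hammer: Bystander: hammer lying on the bench. Leave it.
- oil: Bystander: clear oil bottle, 56 mm wide, 120 mm tall. Leave it.
- cup: Bystander: white cup, 76 mm wide, 85 mm tall. Leave it.
- brass_bar: Bystander: brass bar 120 x 30 x 12 mm, lying. Leave it.
Not all that is in view belongs to the job. What is shaped like the scraper but blue or purple is not meant.

How it is judged:
On the way, in this order (a step that is already met when the one before it is completed fails the run):
1. the scraper, held in the fingers, is brought down to the fixed leaf (foot less than 5 mm above it) (contact force between the fingers and scraper above 2 N and z of scraper in the frame of jamb between 0.05 and 0.064 m and x of scraper in the frame of jamb between -0.045 and 0.045 m and y of scraper in the frame of jamb between -0.085 and 0.085 m), for 0.1 s.
2. all three chips are in the tray (x of chip0 in the frame of tray between -0.064 and 0.064 m and y of chip0 in the frame of tray between -0.06 and 0.06 m and z of each of chip0, chip1, chip2 in the frame of tray below 0.033 m and x of chip1 in the frame of tray between -0.064 and 0.064 m and y of chip1 in the frame of tray between -0.06 and 0.06 m and x of chip2 in the frame of tray between -0.064 and 0.064 m and y of chip2 in the frame of tray between -0.06 and 0.06 m), for 0.2 s.
3. the scraper stands upright on the bench, released (height (world z) of scraper below 0.006 m and angle between scraper's own z axis and vertical below 0.1 rad and linear speed of scraper below 0.03 m/s and contact force between the fingers and scraper below 0.1 N), for 0.2 s.
At the end, for the whole second after the job is handed in: Loose leaf held still in the fingers, folded over the fixed leaf; bores in line within 3 mm in x and z and 3.5 mm along the axis, axes parallel within 4 degrees, leaves within 5; under 8 N on the jamb, free of the rest; chips in the tray, scraper upright on the bench (all of step 2 and x of leaf_bore in the frame of jamb between 0.041 and 0.047 m and z of leaf_bore in the frame of jamb between 0.059 and 0.065 m and y of leaf_bore in the frame of jamb between -0.0035 and 0.0035 m and x of leaf in the frame of jamb between -0.008 and 0.008 m and angle between the y axis of leaf and the y axis of jamb, either way round below 0.07 rad and angle between the z axis of leaf and the z axis of jamb, either way round below 0.09 rad and contact force between the fingers and leaf above 2 N and contact force between leaf and jamb below 8 N and contact force between leaf and rest below 0.2 N and linear speed of leaf below 0.02 m/s and height (world z) of scraper below 0.006 m and angle between scraper's own z axis and vertical below 0.1 rad and linear speed of scraper below 0.03 m/s); the arm keeps its last pose, push and grip.
It fails at once if a finger touches a chip (contact force between the fingers and chip0 above 0.3 N or contact force between the fingers and chip1 above 0.3 N or contact force between the fingers and chip2 above 0.3 N).
It fails at once if a bystander is moved by more than 30 mm (distance of any of pin, handle_blank, whetstone, hammer, oil, cup, brass_bar from where it was at the start of the episode above 0.03 m).
It also fails if it takes over 59 s, if anything falls off the work surface, if the arm or the gripper's body presses on something with over 40 N, if the wrist force passes 120 N, or if a joint passes its speed limit or range.

## Working session

There is one attempt and no reset: what is moved stays moved. The work goes in short steps, each a Python script; the robot and the scene stay as the last script left them, time stands still between calls to the robot, and variables do not carry over. Pictures are saved under pics/ and viewed, about 8 in all and at most 12, crops included, and the job is handed in when it is done.

```bash
ls; mkdir -p pics
cat > h.py <<'E'
import numpy as np, cv2
from scipy.spatial.transform import Rotation as R
from cell import manip, inverse_kinematics, cams, order
def rotm(o):
    o=np.array(o,float)
    if o.shape==(3,3): return o
    return R.from_rotvec(o).as_matrix() if o.size==3 else R.from_quat(o).as_matrix()
def cap(name):
    s=manip.state(); c=cams.capture(name)
    if name=='wrist':
        T=np.eye(4);T[:3,:3]=rotm(s['tcp_rot']);T[:3,3]=s['tool_pos'];T=T@np.array(c['T_tool_cam'])
    else:
        T=np.eye(4);T[:3,:3]=rotm(c['orientation']);T[:3,3]=c['position']
    K=np.array(c['intrinsics']);z=c['z_map'];v,u=np.mgrid[:480,:640]
    P=np.stack([(u-K[0,2])/K[0,0]*z,(v-K[1,2])/K[1,1]*z,z],-1)@T[:3,:3].T+T[:3,3]
    P[z==0]=np.nan
    return c['image'],P,T,K
E
python3 - <<'E'
from h import *
for n in ('top','scene'):
    im,P,T,K=cap(n); cv2.imwrite(f'pics/{n}0.png',im); np.savez(f'{n}0.npz',im=im,P=P,T=T,K=K); print(n,T.round(3).tolist(),K.round(1).tolist(),np.isnan(P).mean())
print(manip.state())
E
```

```text
pics
top [[0.006, -0.997, 0.078, 0.487], [-0.999, -0.009, -0.032, 0.044], [0.033, -0.078, -0.996, 1.179], [0.0, 0.0, 0.0, 1.0]] [[511.8, 0.0, 320.8], [0.0, 511.8, 233.4], [0.0, 0.0, 1.0]] 0.004140625
scene [[0.412, 0.486, -0.771, 1.552], [0.911, -0.213, 0.353, -0.416], [0.008, -0.848, -0.53, 0.731], [0.0, 0.0, 0.0, 1.0]] [[587.1, 0.0, 315.7], [0.0, 587.1, 241.4], [0.0, 0.0, 1.0]] 0.004111328125
{'clock': 0.1, 'joint_pos': array([-1.33986977e+00,  2.64682298e-01,  1.60520258e+00, -2.91162184e-06,
        1.27364841e+00, -3.69074505e-02]), 'joint_velocities': array([-0.00068821, -0.00182849, -0.00539531, -0.00075743, -0.00232132,
        0.00126443]), 'tau': array([ 1.32439759e-04, -5.03617358e+01, -3.58072686e+01,  7.30691291e-02,
        2.33198184e-02, -5.06705146e-05]), 'tool_pos': array([ 0.17848726, -0.65034293,  0.23752827]), 'tcp_rot': array([ 2.0789453 ,  0.2821361 , -2.07934545]), 'contact_force': array([ 1.47307186,  0.37101071, -0.05459922]), 'moment': array([-0.00697293,  0.02215943, -0.02250223]), 'gripper_width': 0.08811550061722691}
```

View pics/top0.png

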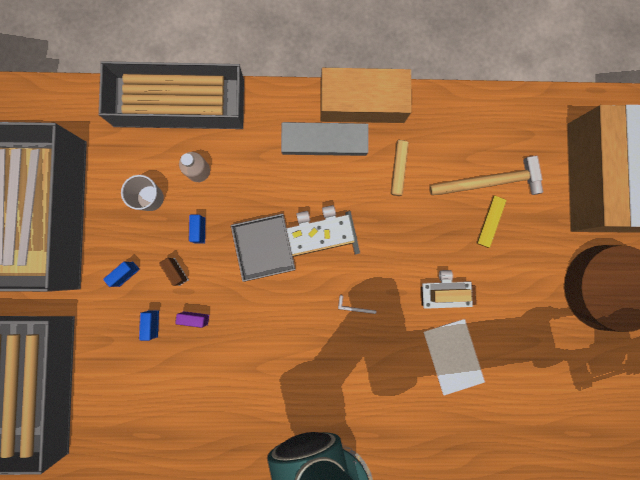

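View pics/scene0.png

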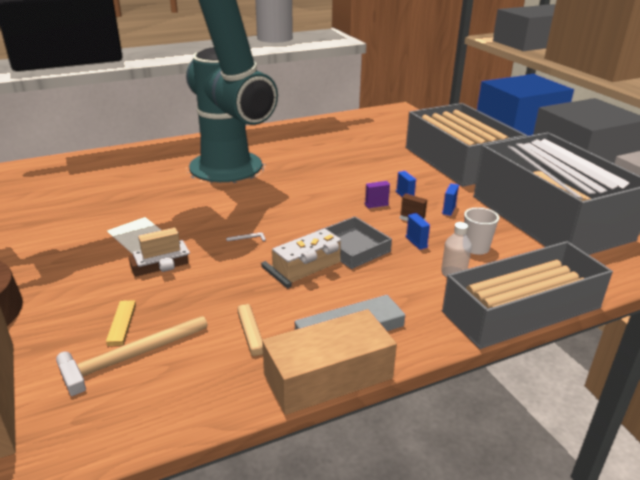

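The top view shows the things that could be taken for the scraper: blue blocks at (197,228), (121,273) and (149,325), a purple one at (192,320), and a dark brown one at (173,271). I choose the brown one. The tray is at (263,247), the jamb at (320,233) with its knuckles up (+x world) and bar at (354,232), and the loose leaf at (447,295).

```bash
cat >> h.py <<'E'
def rect(P,im,box,zlo,zhi,col=None):
    "min-area rectangle (world xy) of points in pixel box u0,v0,u1,v1 with z in range"
    u0,v0,u1,v1=box;p=P[v0:v1,u0:u1].reshape(-1,3);c=im[v0:v1,u0:u1].reshape(-1,3).astype(int)
    m=(p[:,2]>zlo)&(p[:,2]<zhi)
    if col is not None:m&=col(c)
    q=p[m]
    (cx,cy),(w,h),a=cv2.minAreaRect((q[:,:2]*1000).astype(np.float32))
    if w<h: w,h,a=h,w,a+90
    a=(a+90)%180-90
    return dict(n=len(q),c=(round(cx,1),round(cy,1)),mean=(q.mean(0)*1000).round(1).tolist(),wh=(round(w,1),round(h,1)),long_ang=round(a,2))
E
python3 - <<'E'
from h import *
d=np.load('top0.npz');im,P=d['im'],d['P']
print('scraper top',rect(P,im,(155,250,195,295),.05,.075))
print('jamb top',rect(P,im,(280,200,365,262),.052,.064))
print('jamb knuck',rect(P,im,(290,198,345,225),.064,.085))
print('tray rim',rect(P,im,(225,205,300,285),.028,.042))
print('batten',rect(P,im,(418,265,478,312),.07,.09))
print('plate',rect(P,im,(418,265,478,312),.028,.04))
print('bench z',np.nanmedian(P[340:400,180:260,2]))
u=cv2.resize(im[245:300,145:205],None,fx=6,fy=6,interpolation=cv2.INTER_CUBIC)
w=cv2.resize(im[195:275,225:365],None,fx=5,fy=5,interpolation=cv2.INTER_CUBIC)
cv2.imwrite('pics/cr1.png',np.vstack([cv2.copyMakeBorder(u[:190],0,0,0,700-360,0),w]))
for uv in [(173,271),(320,233)]: print(P[uv[1],uv[0]])
E
```

```text
scraper top {'n': 326, 'c': (490.7, 333.8), 'mean': [490.6, 332.5, 59.8], 'wh': (60.4, 25.0), 'long_ang': 34.13}
jamb top {'n': 1775, 'c': (586.3, 12.5), 'mean': [574.4, 9.4, 57.5], 'wh': (140.0, 90.1), 'long_ang': -77.02}
jamb knuck {'n': 229, 'c': (617.9, 19.9), 'mean': [617.7, 20.2, 70.1], 'wh': (83.7, 22.8), 'long_ang': -76.23}
tray rim {'n': 404, 'c': (547.4, 132.9), 'mean': [546.7, 139.0, 32.8], 'wh': (130.1, 130.0), 'long_ang': -77.1}
batten {'n': 455, 'c': (442.2, -276.9), 'mean': [442.3, -276.3, 77.8], 'wh': (80.8, 26.1), 'long_ang': -87.71}
plate {'n': 868, 'c': (456.3, -282.0), 'mean': [449.6, -274.5, 32.5], 'wh': (122.2, 83.7), 'long_ang': -87.73}
bench z -0.0015605112104348784
[0.49122275 0.32799679 0.05473836]
[0.57644555 0.00929622 0.06046479]
```

View pics/cr1.png

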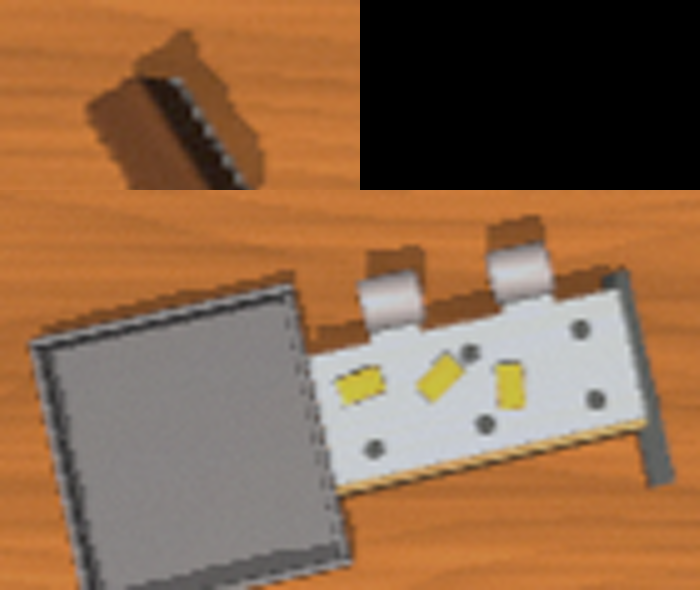

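The crop confirms it: a dark wood block with an aluminium foot. Chips lie at crop (360,384), (440,377) and (510,385). Next I move over the scraper and refine its pose with the wrist camera.

```bash
cat >> h.py <<'E'
def down(a):
    "tool pointing down, jaw axis (tool y) at world angle a deg; the variant with joint 6 nearest 0 is picked by best()"
    y=np.array([np.cos(np.radians(a)),np.sin(np.radians(a)),0]);x=np.array([0,0,-1.])
    return R.from_matrix(np.stack([x,y,np.cross(x,y)],1)).as_rotvec()
def best(p,a):
    c=[]
    for k in (0,180):
        q=inverse_kinematics(p,down(a+k))
        if q is not None:c.append((abs(q[5]),a+k,q))
    return min(c,key=lambda t:t[0])
def st(tag=''):
    s=manip.state();print(tag,round(s['clock'],2),s['tool_pos'].round(4),'F',s['contact_force'].round(1),'w',round(s['gripper_width'],4))
JA=13.0;JO=np.array([.5749,.0101])   # jamb yaw deg, origin
def J(x,y,mm=1e-3):
    a=np.radians(JA);return JO+np.array([[np.cos(a),-np.sin(a)],[np.sin(a),np.cos(a)]])@np.array([x,y])*mm
def toJ(p):
    a=np.radians(JA);return (np.asarray(p)[...,:2]-JO)@np.array([[np.cos(a),-np.sin(a)],[np.sin(a),np.cos(a)]])*1000
E
python3 - <<'E'
from h import *
d=np.load('top0.npz');im,P=d['im'],d['P']
# chips
b=im.astype(int);m=((b[...,2]>150)&(b[...,0]<110)&(b[...,1]>130)).astype(np.uint8);m[:, :285]=0;m[:,352:]=0;m[:205]=0;m[245:]=0
n,l,s,c=cv2.connectedComponentsWithStats(m)
for i in range(1,n):
    if s[i,4]>8: q=toJ(P[l==i]);print('chip',s[i,4],q.mean(0).round(1),q.min(0).round(),q.max(0).round())
for nm,p,a in [('scr',(.4907,.333,.25),124.1),('scrlow',(.4907,.333,.021),124.1),('wipe0',(*J(0,-50),.08),103),('wipe1',(*J(0,95),.08),103),('leaf',(.4423,-.2768,.046),2.3),('mate',(*J(0,0),.081),13)]:
    t=best(p,a);print(nm,t[1],t[2].round(2))
p=(.4907,.333,.25);a=best(p,124.1)[1]
manip.move_pose(p,down(a)); st()
im,P,T,K=cap('wrist');cv2.imwrite('pics/w1.png',im);np.savez('w1.npz',im=im,P=P,T=T)
print(T.round(3).tolist()); print(np.nanpercentile(P[...,2],[1,10,30,60,90,99]).round(4), np.nanmin(P[...,:2],(0,1)),np.nanmax(P[...,:2],(0,1)))
m=(np.abs(P[...,0]-.4907)<.07)&(np.abs(P[...,1]-.333)<.07);Q=P.copy();Q[~m]=np.nan
print(rect(Q,im,(0,0,640,480),.052,.07),'bench',np.nanmedian(Q[...,2]))
E
```

```text
chip 44 [ 6.6 14. ] [-1.  4.] [15. 23.]
chip 44 [11.1 48.4] [ 5. 40.] [18. 58.]
chip 41 [ -3.7 -14.9] [-13. -21.] [  6. -10.]
chip 10 [-31.7 -53.3] [-33. -62.] [-31. -46.]
scr 304.1 [ 0.55  0.1   1.77 -0.    1.27  1.53]
scrlow 304.1 [ 0.55  0.33  1.96 -0.    0.85  1.53]
wipe0 283 [-0.11  0.25  1.94 -0.    0.96  1.24]
wipe1 283 [ 0.14  0.21  1.99 -0.    0.94  1.48]
leaf 2.3 [-0.61  0.18  2.1  -0.    0.86 -0.65]
mate 13 [-0.03  0.22  1.97 -0.    0.95 -0.25]
 3.69 [0.4911 0.3324 0.25  ] F [-0.2 -0.8 -0.4] w 0.0881
[[0.559, -0.795, -0.234, 0.55], [-0.829, -0.537, -0.158, 0.373], [-0.0, 0.282, -0.959, 0.396], [0.0, 0.0, 0.0, 1.0]]
[-0.0015 -0.0005  0.0004  0.0614  0.3488  0.3564] [ 0.0824845  -0.05611847] [0.84459015 0.70477181]
{'n': 1502, 'c': (514.6, 304.3), 'mean': [497.8, 330.0, 61.7], 'wh': (106.1, 60.9), 'long_ang': -50.45} bench 0.33450369369752
```

```bash
cat >> h.py <<'E'
def comp(P,near,zlo,zhi):
    "rectangle of the connected image blob with z in range whose points lie nearest to near"
    m=((P[...,2]>zlo)&(P[...,2]<zhi)).astype(np.uint8);n,l,s,c=cv2.connectedComponentsWithStats(m,connectivity=4)
    best=min((i for i in range(1,n) if s[i,4]>60),key=lambda i:np.linalg.norm(np.median(P[l==i][:,:2],0)-near))
    q=P[l==best];(cx,cy),(w,h),a=cv2.minAreaRect((q[:,:2]*1000).astype(np.float32))
    if w<h:w,h,a=h,w,a+90
    return dict(n=len(q),c=(round(cx,1),round(cy,1)),wh=(round(w,1),round(h,1)),ang=round((a+90)%180-90,2),z=round(float(np.median(q[:,2]))*1000,1),mean=(q.mean(0)*1000).round(1).tolist())
E
python3 - <<'E'
from h import *
d=np.load('w1.npz');im,P=d['im'],d['P']
print(comp(P,(.4907,.333),.056,.068))
E
```

```text
{'n': 1336, 'c': (490.0, 333.7), 'wh': (60.2, 23.3), 'ang': 33.42, 'z': 61.9, 'mean': [490.9, 334.7, 61.8]}
```

View pics/w1.png

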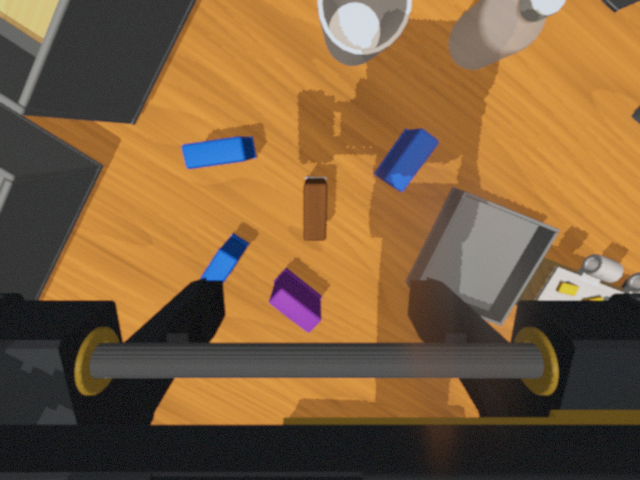

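The wrist view shows the brown scraper at (316,209), centred at (490, 334) mm at 33.5°. The fingers' path is clear of the blue and purple blocks. Next: grasp it and survey the jamb.

Run:
```python
from h import *
p=(.4903,.3338);a=303.6
manip.set_gripper(.06,40)
manip.move_pose((*p,.10),down(a))
manip.move_linear((*p,.023),.12); st('down')
manip.set_gripper(.0,40); st('grip')
manip.move_linear((*p,.14),.2); st('up')
manip.move_pose((*J(0,-15),.22),down(283)); st()
im,P,T,K=cap('wrist');cv2.imwrite('pics/w2.png',im);np.savez('w2.npz',im=im,P=P,T=T)
print('leaf',comp(P,JO,.054,.0635))
q=P[(P[...,2]>.068)&(P[...,2]<.078)&(np.hypot(P[...,0]-.6178,P[...,1]-.02)<.06)];print(len(q),toJ(q).min(0),toJ(q).max(0),toJ(q).mean(0))
```

```text
down 5.77 [0.4911 0.3343 0.024 ] F [ 0.   0.1 -0.5] w 0.0601
grip 6.4 [0.4904 0.3338 0.0232] F [-0.1 -0.7  2.1] w 0.024
up 7.13 [0.4894 0.3332 0.1387] F [-0.8 -0.5 -1.6] w 0.0233
 8.47 [ 0.5778 -0.0035  0.2192] F [ 0.1  0.3 -0.9] w 0.0237
leaf {'n': 7567, 'c': (573.9, 10.0), 'wh': (140.2, 66.4), 'ang': -76.96, 'z': 59.1, 'mean': [576.8, 11.0, 59.0]}
1442 [ 33.61257343 -41.82791481] [54.2784341  42.17814176] [44.15435251  0.35721911]
```

View pics/w2.png

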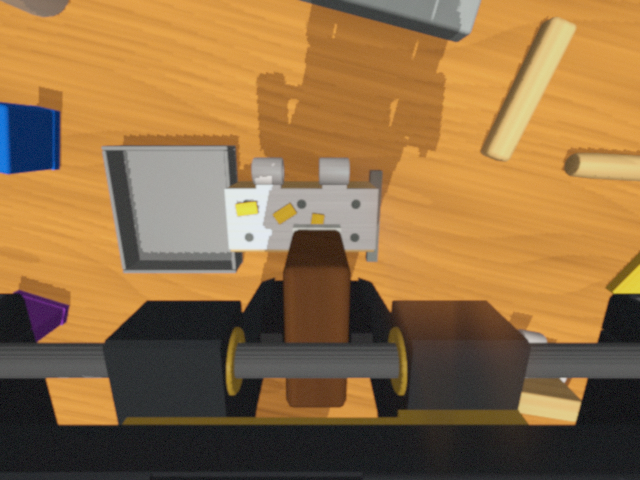

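The jamb fit agrees with the top view to within 0.5 mm. The chips are at (247,209), (285,212) and (317,217), and the scraper is held upright. Now the wipe.

Run:
```python
from h import *
manip.move_linear((*J(-2,-52),.12),.2)
manip.move_linear((*J(-2,-52),.088),.1); st('a')
z=.088
while z>.0825:
    z-=.001; manip.move_linear((*J(-2,-52),z),.03)
    f=manip.state()['contact_force'][2]
    if f>3.5: z+=.0008;break
st('touch'); print(z)
manip.move_linear((*J(-2,-52),z),.03); manip.dwell(.15)
manip.move_linear((*J(-2,97),z),.08); st('end')
manip.move_linear((*J(-2,97),.16),.2)
im,P,T,K=cap('top');cv2.imwrite('pics/t2.png',cv2.resize(im[190:300,215:375],None,fx=4,fy=4,interpolation=cv2.INTER_CUBIC))
im,P,T,K=cap('scene');cv2.imwrite('pics/s2.png',cv2.resize(im[190:300,220:420],None,fx=4,fy=4,interpolation=cv2.INTER_CUBIC))
a=cv2.imread('pics/t2.png');b=cv2.imread('pics/s2.png');b=cv2.resize(b,(640,352));a=cv2.resize(a,(352,242));cv2.imwrite('pics/c2.png',np.vstack([cv2.copyMakeBorder(a,0,0,0,288,0),b]))
```

```text
a 9.68 [ 0.5847 -0.0408  0.0881] F [ 0.   0.4 -1.9] w 0.0236
touch 11.18 [ 0.585  -0.0411  0.0822] F [ 0.1  0.1 -0.9] w 0.0238
0.08199999999999999
end 13.58 [0.5511 0.1039 0.0819] F [ 0.6  0.7 -1.5] w 0.0238
```

View pics/c2.png

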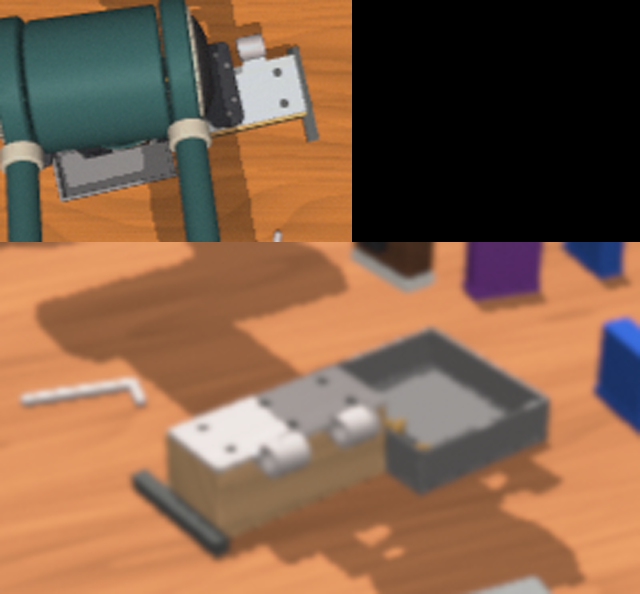

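The leaf is clear, and at least two chips show in the tray at (397,425) and (425,447) of the crop. I move back to the scraper's spot and count the chips from the top camera before releasing.

Run:
```python
from h import *
p=(.4903,.3338)
manip.move_pose((*p,.12),down(303.6)); st()
im,P,T,K=cap('top');cv2.imwrite('pics/t3.png',cv2.resize(im[195:295,215:375],None,fx=5,fy=5,interpolation=cv2.INTER_CUBIC))
b=im.astype(int);m=((b[...,2]>b[...,0]*1.8)&(b[...,1]>b[...,0]*1.5)).astype(np.uint8);m[:,:228]=0;m[:,362:]=0;m[:210]=0;m[285:]=0
n,l,s,c=cv2.connectedComponentsWithStats(m)
for i in range(1,n):
    if 15<s[i,4]<120: print(s[i],c[i].round(),toJ(P[l==i]).mean(0).round(),np.median(P[l==i][:,2]).round(3))
manip.move_linear((*p,.03),.15)
z=.03
while z>.0215:
    z-=.001;manip.move_linear((*p,z),.03)
    if manip.state()['contact_force'][2]>2.5:break
st('down');print(z)
```

```text
15.18 [0.4904 0.333  0.1196] F [ 0.4  0.1 -1.7] w 0.0231
[270 229  10   8  42] [275. 232.] [29. 98.] 0.008
[273 240  11  12  45] [278. 245.] [-2. 96.] 0.013
down 17.98 [0.4906 0.334  0.0232] F [-2.1 -1.6  6.4] w 0.0239
0.021999999999999992
```

View pics/t3.png

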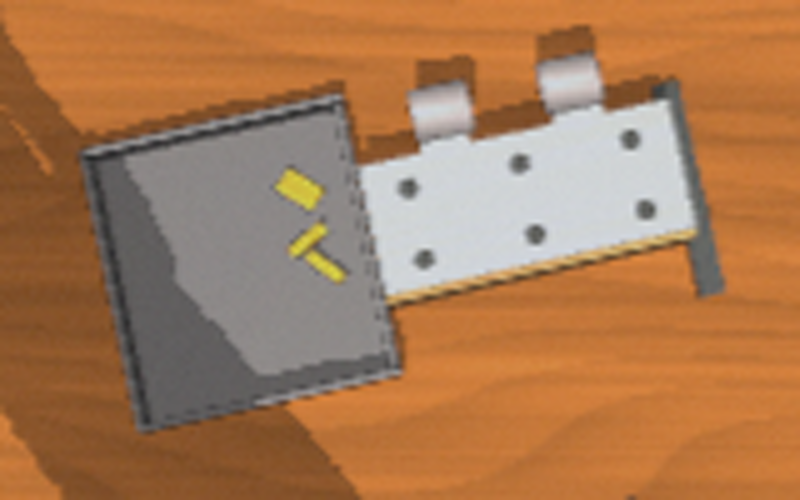

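All three chips are in the tray, at crop (299,188), (308,240) and (326,265), and the leaf is clean. I release the scraper and go to the loose leaf.

Run:
```python
from h import *
p=(.4903,.3338)
manip.set_gripper(.05,40); manip.dwell(.1)
manip.move_linear((*p,.14),.2); st('rel')
im,P,T,K=cap('wrist');print('scraper',comp(P,p,.052,.07))
manip.move_pose((.4423,-.2768,.25),down(2.3)); st()
im,P,T,K=cap('wrist');cv2.imwrite('pics/w3.png',im);np.savez('w3.npz',im=im,P=P,T=T)
print('batten',comp(P,(.4423,-.2768),.074,.088));print('plate',comp(P,(.4423,-.2768),.031,.0365))
a=np.radians(2.3);q=P[(np.hypot(P[...,0]-.4863,P[...,1]+.275)<.03)&(P[...,2]>.025)&(P[...,2]<.045)]
q=(q[:,:2]-(.4423,-.2768))@np.array([[np.cos(a),-np.sin(a)],[np.sin(a),np.cos(a)]])*1000;k=q[q[:,0]>34];print('knuckle',k.min(0),k.max(0),k.mean(0))
im,P,T,K=cap('top');print('scraper top',comp(P,p,.05,.075))
```

```text
rel 19.38 [0.4896 0.3334 0.1391] F [-0.4  0.4 -0.7] w 0.05
scraper {'n': 2806, 'c': (490.5, 334.6), 'wh': (59.0, 23.9), 'ang': 33.34, 'z': 62.0, 'mean': [492.0, 335.7, 61.8]}
 21.65 [ 0.4425 -0.2763  0.2497] F [ 0.7 -1.1  0.4] w 0.0499
batten {'n': 2197, 'c': (441.0, -276.9), 'wh': (80.0, 25.9), 'ang': -87.93, 'z': 80.1, 'mean': [440.9, -275.2, 80.0]}
plate {'n': 2984, 'c': (446.4, -277.9), 'wh': (111.1, 66.4), 'ang': -87.85, 'z': 34.2, 'mean': [442.8, -268.3, 34.2]}
knuckle [ 34.18590926 -13.16963868] [54.5475891  12.81548154] [43.48252676  0.24291662]
scraper top {'n': 330, 'c': (490.7, 333.9), 'wh': (60.4, 25.4), 'ang': 34.45, 'z': 60.1, 'mean': [490.5, 332.5, 59.8]}
```

View pics/w3.png

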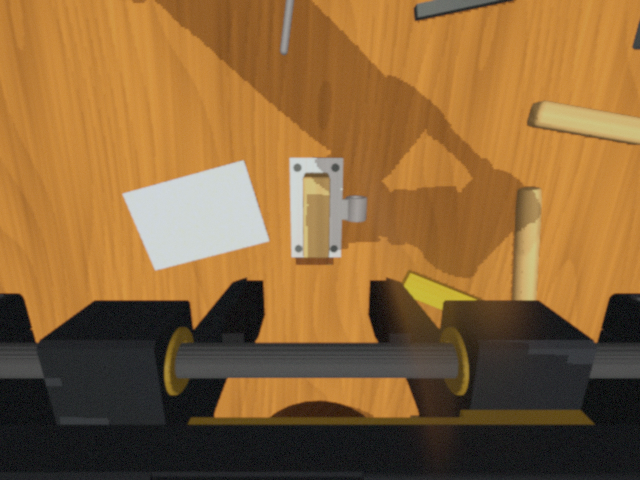

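The view shows the batten at (316,215) and the knuckle at (355,208). The scraper stands upright where it was. Now I grip the batten and carry the leaf above the jamb.

Run:
```python
from h import *
p=(.4416,-.2769)
manip.move_pose((*p,.13),down(2.1))
manip.move_linear((*p,.0465),.12); st('at')
manip.set_gripper(0,60); st('grip')
manip.move_linear((*p,.0465+.02),.08); manip.dwell(.1); st('lift')
manip.move_linear((*p,.18),.2)
manip.move_pose((*J(0,0),.141),down(13)); manip.dwell(.2); st('over')
for n in ('scene','wrist','top'):
    im,P,T,K=cap(n);cv2.imwrite(f'pics/m_{n}.png',im);np.savez(f'm_{n}.npz',im=im,P=P,T=T,K=K)
    if n=='scene':
        c=np.linalg.inv(T)@np.array([*J(44,0),.09,1]);u,v=(K@c[:3]/c[2])[:2];print(u,v)
        u,v=int(u),int(v);cv2.imwrite('pics/ms.png',cv2.resize(im[v-60:v+60,u-80:u+80],None,fx=5,fy=5,interpolation=cv2.INTER_CUBIC))
    q=P.reshape(-1,3);j=toJ(q);z=q[:,2]*1000
    def sel(x0,x1,y0,y1,z0,z1):
        m=(j[:,0]>x0)&(j[:,0]<x1)&(j[:,1]>y0)&(j[:,1]<y1)&(z>z0)&(z<z1);return np.c_[j[m],z[m]]
    for nm,b in dict(knL=(34,60,12,46,52,80),knR=(34,60,-46,-12,52,80),loose=(33,60,-20,20,105,140),plate=(-35,35,-62,62,121,136)).items():
        s=sel(*b)
        if len(s)>15: print(n,nm,len(s),np.percentile(s,[3,50,97],axis=0).round(1).tolist())
```

```text
at 23.14 [ 0.4425 -0.2775  0.0476] F [ 0.1 -0.2  0.5] w 0.0499
grip 23.63 [ 0.442  -0.2771  0.0471] F [-0.2  0.3  2.9] w 0.0254
lift 24.13 [ 0.4413 -0.2767  0.0662] F [-0.1  0.1 -3.2] w 0.0254
over 26.27 [0.5749 0.0087 0.1413] F [-0.2 -1.3 -4. ] w 0.0257
318.9915407607926 239.5662859892654
scene knL 159 [[37.7, 13.6, 54.1], [53.2, 22.6, 66.8], [59.1, 39.1, 74.3]]
scene knR 168 [[38.4, -43.6, 54.1], [52.6, -34.9, 67.4], [59.0, -18.2, 74.2]]
scene loose 175 [[37.0, -16.2, 112.2], [52.1, -8.1, 125.6], [58.2, 9.1, 133.5]]
scene plate 516 [[-21.6, -56.9, 124.1], [16.1, -19.7, 128.3], [31.6, 49.4, 135.3]]
wrist knL 1100 [[37.1, 17.6, 55.6], [44.6, 31.2, 72.8], [53.5, 42.3, 74.7]]
wrist loose 1854 [[33.7, -8.0, 114.0], [41.8, 5.6, 131.1], [52.1, 12.1, 133.6]]
wrist plate 7651 [[-28.3, 3.5, 127.0], [1.8, 39.1, 128.4], [32.4, 53.7, 129.9]]
top plate 73 [[-27.9, 31.7, 123.5], [-20.4, 38.8, 126.5], [22.9, 48.5, 129.6]]
```

View pics/ms.png

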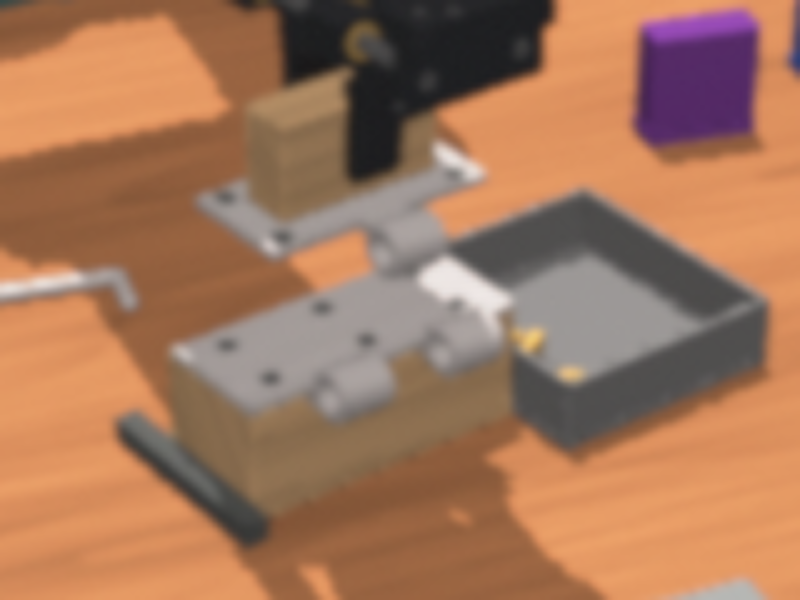

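The leaf is held level above the jamb, knuckle at (405,240) and fixed knuckles at (355,385) and (462,340). I fit the offsets in the saved data.

```bash
cat > fit.py <<'E'
from h import *
from scipy.optimize import least_squares
def ana(tag,zoff,names=('scene','wrist')):
    for n in names:
        P=np.load(f'{tag}_{n}.npz')['P'];q=P.reshape(-1,3);q=q[~np.isnan(q[:,0])];j=np.c_[toJ(q),q[:,2]*1000]
        def circ(y0,y1,zc):
            m=(j[:,1]>y0)&(j[:,1]<y1)&(abs(np.hypot(j[:,0]-44,j[:,2]-zc)-12)<3.0)&((j[:,0]>45)|(j[:,2]>zc+6))&(j[:,0]>37)
            s=j[m]
            if len(s)<20:return None
            r=least_squares(lambda c:np.hypot(s[:,0]-c[0],s[:,2]-c[1])-12,[44,zc],loss='soft_l1',f_scale=.5).x
            return r.round(2),np.percentile(s[:,1],[1,99]).round(1),len(s)
        print(n,'L',circ(10,48,62),'R',circ(-48,-10,62),'loose',circ(-20,20,62+zoff) if zoff>0 else circ(-14,11,62))
        pz=69+zoff;m=(abs(j[:,0])<34)&(abs(j[:,1])<60)&(abs(j[:,2]-pz)<3)&(abs(j[:,0])>14)
        s=j[m];A=np.c_[s[:,:2],np.ones(len(s))];c=np.linalg.lstsq(A,s[:,2],rcond=None)[0];print(' plate tilt deg x,y',np.degrees(c[:2]).round(2),'z0',c[2].round(1),len(s))
        for sg in (1,-1):
            e=[]
            for y in np.arange(-52,52,3):
                b=s[(abs(s[:,1]-y)<1.5)&(s[:,0]*sg>0)]
                if len(b)>10 and not(sg>0 and abs(y)<17):e.append((y,np.percentile(b[:,0],98 if sg>0 else 2)))
            if len(e)>4:
                e=np.array(e);f=np.polyfit(e[:,0],e[:,1],1);print('  edge',sg,'n',len(e),'yaw',-np.degrees(f[0]).round(2),'x0',f[1].round(2))
if __name__=='__main__': ana('m',59.2)
E
python3 fit.py; python3 -c "
from h import *
st();print(toJ(manip.state()['tool_pos']))"
```

```text
scene L (array([45.76, 61.78]), array([13.5, 40.6]), 106) R (array([45.37, 61.51]), array([-44., -17.]), 113) loose (array([ 44.91, 120.9 ]), array([-16.5,  10. ]), 124)
 plate tilt deg x,y [-0.49  0.24] z0 128.3 294
wrist L (array([43.65, 61.83]), array([16.9, 42.4]), 1004) R None loose (array([ 42.38, 120.98]), array([-11.3,  12.1]), 1100)
 plate tilt deg x,y [-0.    0.09] z0 128.4 5367
  edge 1 n 12 yaw -0.06 x0 26.27
  edge -1 n 17 yaw -0.14 x0 -29.25
 26.42 [0.575  0.0092 0.1413] F [-0.9  0.7 -3.6] w 0.0256
[-0.13329817 -0.85020886]
```

Both cameras agree: the leaf is level, yaw is under 0.2°, and the offset is about −1.0 mm in x and −1.4 mm in y. I correct that, lower while watching the force, and measure again.

Run:
```python
from h import *
from fit import ana
t=J(1.0,1.4)
manip.move_linear((*t,.110),.08); manip.dwell(.2); st('a'); f0=manip.state()['contact_force']
for z in (.102,.098,.094,.090,.086,.0835,.0818):
    manip.move_linear((*t,z),.04); f=manip.state()['contact_force']-f0
    if np.linalg.norm(f)>6: print('contact',z,f);break
manip.dwell(.4); st('low'); print(toJ(manip.state()['tool_pos']))
for n in ('scene','wrist'):
    im,P,T,K=cap(n);np.savez(f'l_{n}.npz',im=im,P=P,T=T,K=K)
    if n=='scene': cv2.imwrite('pics/ls.png',cv2.resize(im[180:300,239:399],None,fx=5,fy=5,interpolation=cv2.INTER_CUBIC))
    else: cv2.imwrite('pics/lw.png',im)
ana('l',0)
```

```text
a 27.16 [0.5761 0.0117 0.1106] F [-0.2 -0.8 -3.6] w 0.0259
low 29.41 [0.5756 0.0117 0.0818] F [ 0.   0.3 -3.4] w 0.0256
[1.02206725 1.37057518]
scene L (array([45.82, 61.55]), array([10.8, 42.1]), 112) R (array([45.67, 61.71]), array([-44. , -10.7]), 131) loose (array([45.77, 61.39]), array([-13.5,  10.5]), 86)
 plate tilt deg x,y [0.04 0.11] z0 68.8 297
wrist L (array([43.56, 61.72]), array([10.3, 42.4]), 2081) R None loose (array([43.68, 61.53]), array([-9. , 10.8]), 918)
 plate tilt deg x,y [-0.18  0.12] z0 68.8 5468
  edge 1 n 12 yaw 11.33 x0 38.78
  edge -1 n 16 yaw -0.03 x0 -27.99
```

View pics/ls.png

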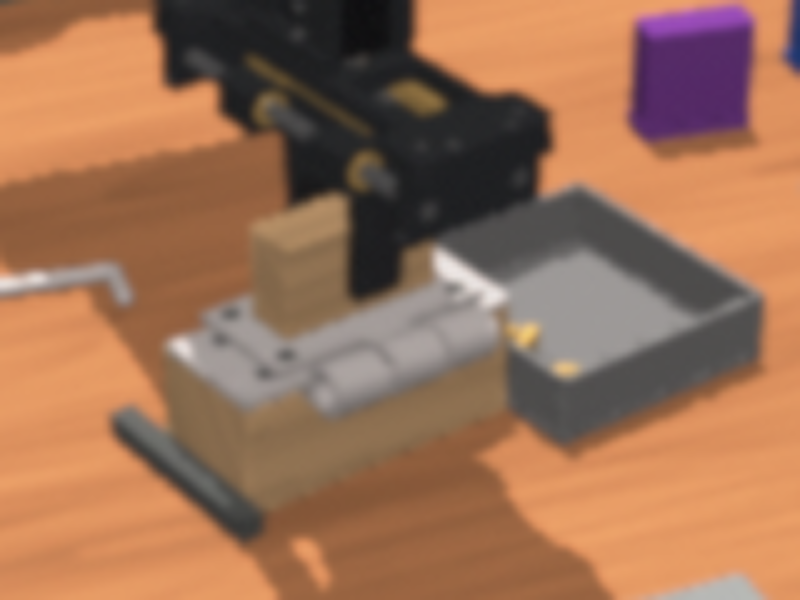

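View pics/lw.png

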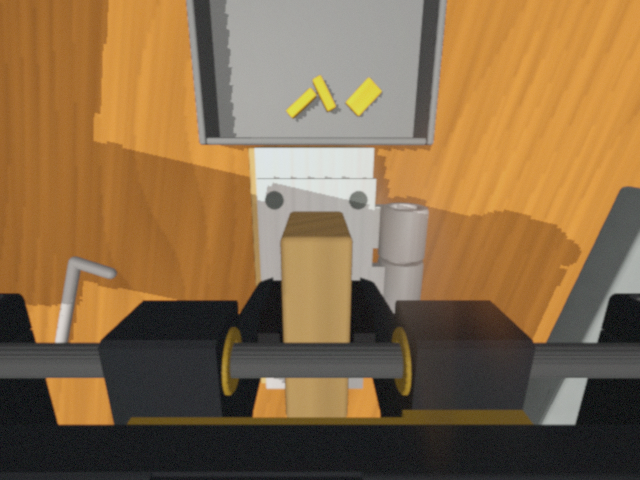

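Bores agree to 0.3 mm in x and z, and there is no contact force. I check y quickly from the plate's end edge in the saved data, then hand in if it is good.

Run:
```python
from h import *
P=np.load('l_wrist.npz')['P'];q=P.reshape(-1,3);q=q[~np.isnan(q[:,0])];j=np.c_[toJ(q),q[:,2]*1000]
def ymax(z0,z1):
    return [np.percentile(b[:,1],99.5) for x in range(-22,23,4) for b in [j[(abs(j[:,0]-x)<2)&(j[:,2]>z0)&(j[:,2]<z1)&(j[:,1]<76)&(j[:,1]>30)]] if len(b)>20]
a,b=np.median(ymax(67.5,71)),np.median(ymax(57.5,61));print('loose end',a,'fixed end',b,'dy',a-b+15)
k=j[(abs(j[:,0]-44)<5)&(j[:,2]>70)&(j[:,1]>20)&(j[:,1]<48)];print('knL end',np.percentile(k[:,1],99.5),'vs 42')
dy=a-b+15
if abs(dy)<1.8 : order.close_job(); print('closed'); st()
```

```text
loose end 56.53214424952141 fixed end 70.22217869121228 dy 1.3099655583091305
knL end 42.07758058649338 vs 42
the job is handed in; nothing more can be done
closed
the job is handed in; nothing more can be done
```

The job is handed in. The three chips were wiped into the tray with the scraper, and the scraper is back on the bench. The loose leaf was handed in still gripped, folded over the fixed leaf with its knuckle between the two fixed ones.

Last checks before handing in, at about 30 s of the 59 s:
- **Chips:** all three were visible in the tray.
- **Scraper:** after release it measured upright at its old spot, with its top at 62 mm in the wrist view. I did not measure it again after that.
- **Bores:** the loose and fixed bores agreed within about 0.3 mm in x and z on both cameras.
- **Leaf attitude:** tilt was under 0.2°, and yaw under 0.1° from the −x edge. The +x edge fit gave 11°; I put that down to knuckle points mixing into it and ignored it.
- **Contact:** the force while lowering did not change (about −3.4 N, the leaf's weight), so nothing was resting on the jamb.
- **Position along the pin axis (checks disagree):** I had corrected y by 1.4 mm from the knuckle ends, which should have left about 0. The plate's end edge afterwards showed +1.3 mm. Either value is inside the 3.5 mm limit and the 3 mm end play, so I handed it in.

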